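# Fit the wig-block collar to the bench stand and hold it home

### The arm

A 6-joint arm with a two-finger parallel gripper is mounted at the origin on the work surface. World frame = base frame: x ahead of the robot, y to its left, z up, the work surface at z = 0. Lengths are in m, angles in rad, forces in N, time in s.
With the tool pointing down it reaches from about 0.275 to 0.75 m from the base axis. Payload 10.2 kg.
Tool frame: the origin (TCP) lies between the finger pads; the fingertips stand 17 mm ahead of it and the grasp point (between the pads) lies 2 mm behind it; z points along the fingers, y is the direction in which the jaws open and shut (so a half turn about z gives the same grasp; the last joint's range is limited). The gripper opens to 88 mm and grips with 3 to 60 N. Pads are 18 mm wide; open, the fingers measure 123 mm over their backs; the gripper's body (75 mm by 187 mm) begins 45 mm behind the grasp point.
Start: joints at [-1.54, 0.313, 1.498, -0, 1.331, -0.223], TCP at [0.132, -0.508, 0.256] pointing down, gripper open.
Joint ranges: [-2.94, 2.94], [-0.97, 2.17], [0.19, 2.56], [-1.23, 4.37], [0.02, 3.11], [-2.88, 2.88]. Speed limits (rad/s): [2.39, 2.39, 3.01, 3.14, 3.14, 3.14].

### API

Orientations are given as a unit quaternion [w, x, y, z].
In Python, from rig import bot gives the robot as it stands.
- The arm moves only by the shell command python3 -m creep 'ROWS' [FORCE]. ROWS is JSON, a list of rows, each an object of numbers: "dx", "dy", "dz": the shift along the world's x, y, z in m; "roll": the turn about the world's z in rad; "claw": the opening, from 0 (shut) to 1 (fully open). In form: [{"dx": .., "dy": .., "dz": .., "roll": .., "claw": ..}, ...]. A call has 1 to 8 rows; each row shifts and turns the commanded pose from where the row before left it; what a row does not reach is not made up. A row lasts 1/12 s, in which the tool goes at most 41.7 mm and 7.16 degrees, less where a joint would pass 70% of its speed; a pose out of reach is approached as far as the arm can. A call is refused whole if a number of a shift passes 0.0417 or a number of a turn 0.125, either way. A call with a gripper value outside its range is refused whole. The fingers move at their own pace and stop on an object; FORCE is the grip in N (left out, the last holds). Time passes only in rows, so rows that do not move let the fingers close. It gives the time, the measured TCP pose, the force and the opening at its end, in the units of the state.
- bot.get_state(): the state, without advancing time (a new reading comes with each control period).
- bot.get_image(name): name is "scene" or "top" or "wrist"; returns the picture (420x560x3 uint8, red, green, blue); there is no depth.
- bot.camera_params(name): a dict with "fx", "fy", "cx", "cy" (pixels), "world_from_camera" (4x4, takes a point from camera to world coordinates). Camera axes: x right, y down, z forward; pixel columns grow to the right and rows downward; lengths in m; the calibration is good to about 2 mm. A picture is of the moment at which its call begins: read the wrist's pose just before it. camera_params takes no time and is no camera call; for the wrist camera it gives the pose at the moment of the call.
- bot.job_done(): hands the job in, once; it reports no verdict.
Trained networks look in the newest picture that a camera, given by its name, has taken for a name from the list of things; names that differ only in an ending like _2 or _b are one class to them, and where a whole thing is asked for, a point or a joint stands for the part that bears it (a point fixed in the world has none). Each returns a list of dicts, best first, with "p" (0 to 1); they miss things now and then, are a little off and sometimes report something else, mostly with a low value. They report only what shows in the picture. A call takes as long as a camera call. They do not tell look-alikes from the thing itself.
- bot.trace(name, camera): "pixels" (420x560 bool, what is visible of it) and "extent" ([left, top, width, height] in pixels, round what is visible of it).
- bot.pinpoint(name, camera): "xy" ([column, row] in pixels: a listed point, or the origin of a listed thing).
The state is a dict: "t": time; "joint_positions": joint angles; "dq": joint speeds; "effort": joint torques, N m; "position": TCP position; "tcp_rot": TCP orientation; "force": force on the tool from outside, world axes, zero at the start; "moment": the same for the moment, N m; "grip_width": finger opening in m.
Only numpy, scipy, OpenCV 4.12 (cv2) and the standard library are available. Lean on these libraries where they do the work, as an engineer would, in place of code of your own. Each camera call takes 0.05 s, during which the arm holds its last target. There are 200 camera calls.

### The job

Get the wig stand ready for its block: fetch the red knurled collar from the cork mat, set it open end down over the stand's steel spindle, and turn it until the keyways hidden inside it drop over the spindle's pins. Then push it down fully home against the spring washer and finish while still holding it there in the gripper, because it springs up again if let go. Leave the other things on the bench where they are.

Things in the scene. Friction and masses are not known exactly. Their poses are not given: they have to be found in the camera images.
- collar: red knurled collar, a hollow upside-down cup of 120 to 210 g standing open end down on the cork mat: skirt 54 mm diameter, 40 mm tall (ribs 0.6 mm), closed flat top with a silver spigot 18 mm diameter, 13 mm tall. Origin: centre of its underside, z up. Needs a firm grip, 30 N or more. A few newtons of downward push while turning are enough.
- collar_grip (a point): on the collar's axis, 26 mm above its underside: a good height to grip. Inside, its mouth is a band 10 mm tall, bore 35 mm, with four hidden keyways 9.6 mm wide every 90 degrees; above, bore 45 mm, ceiling 34 mm above the underside. The keyways' angle to the pins is unknown: turned either way, they meet the pins within a quarter turn, with about 6 degrees of play either way.
- seat (a point): home shoulder of the dark steel stand (plate 150 x 120 x 20 mm, column 50 mm diameter), on the spindle's axis, 70 mm above the bench, z up. Height of the collar's underside above this point: 12 mm resting on the pins, 7 mm dropped over the pins onto the spring washer, 0 fully home. Nothing above the plate is wider than 53 mm, so fingers have room.
- spindle_top (a point): top centre of the upright steel spindle, 25 mm above the shoulder. Spindle 32 mm diameter, its top 6 mm coned to 20 mm. Four brass pins stick out of its side every 90 degrees, 5 mm wide, to 20.3 mm from the axis, tops 13 mm below this point; their direction differs each time and is not given by this point's axes.
- washer (a joint): travel of the brass spring washer (53 mm outside diameter) around the spindle, in m: 0 when up (its top 7 mm above the shoulder), 0.007 when pressed flush with the shoulder. The spring pushes up with about 4 N when up and 9 N when fully pressed, so it lifts the collar if it is let go.
- mat: cork mat, 200 x 170 x 3 mm, fixed; the collar stands on it. Origin: centre of its underside.
- cream: small white jar, 40 mm diameter, 34 mm tall, on the mat 90 to 150 mm from the collar; leave alone. Origin: centre of its underside.
- hairspray: tall brass-coloured can, 52 mm diameter, 190 mm tall, at the back; leave alone. Origin: centre of its underside.
- setting_gel: clear bottle with red cap, 56 mm diameter, 150 mm tall, at the back; leave alone. Origin: centre of its underside.
- brush_mug: white mug with two brushes, 84 mm diameter, 190 mm tall with the brushes, at the back; leave alone. Origin: centre of its underside.
- powder: grey powder jar with black lid, 64 mm diameter, 50 mm tall, at the back right; leave alone. Origin: centre of its underside.
- comb: black comb, 170 mm long, lying at the left; leave alone. Origin: about its middle.
- flat_brush: brush lying at the right; leave alone. Origin: about its middle.
There are look-alikes about, which are no part of the job. Several things have the shape of the collar; the one meant has the colours described above.

How it is judged:
On the way, in this order (a step that is already met when the one before it is completed fails the run):
1. the collar is lifted off the mat (height (world z) of collar above 0.04 m and contact force between the fingers and collar above 1 N), for 0.1 s.
2. the collar is set over the spindle, down to the pins or below (horizontal distance between collar and seat below 0.004 m and z of collar in the frame of seat below 0.0145 m and angle between collar's own z axis and vertical below 0.1 rad), for 0.05 s.
At the end, for the whole second after the job is handed in: The collar sits upright on the spindle axis (within 3 mm) with its underside within 2 mm of the home shoulder, the spring washer pressed down by more than 5 mm, at rest, and the gripper's fingers still hold it with more than 2 N (horizontal distance between collar and seat below 0.003 m and z of collar in the frame of seat between -0.002 and 0.002 m and angle between collar's own z axis and vertical below 0.06 rad and value of joint washer above 0.005 m and linear speed of collar below 0.01 m/s and contact force between the fingers and collar above 2 N); the arm keeps its last pose, push and grip.
It fails at once if another thing on the bench is knocked more than 25 mm from its place (distance of any of cream, hairspray, setting_gel, brush_mug, powder, comb, flat_brush from where it was at the start of the episode above 0.025 m).
It also fails if it takes over 51 s, if anything falls off the work surface, if the arm or the gripper's body presses on something with over 40 N, if the wrist force passes 120 N, or if a joint passes its speed limit or range.

## Working session

There is one attempt and no reset: what is moved stays moved. The work goes in short steps, Python scripts to look and compute and a shell command to move; the robot and the scene stay as the last step left them, time stands still between calls to the robot, and variables do not carry over. Pictures are saved under pics/ and viewed, about 8 in all and at most 12, crops included, and the job is handed in when it is done.

```bash
mkdir -p pics; cat > h.py <<'E'
from rig import bot
import numpy as np, cv2
def save(cam,fn,crop=None,scale=1):
    im=bot.get_image(cam)
    if crop: l,t,w,h=crop; im=im[t:t+h,l:l+w]
    im=cv2.resize(im,None,fx=scale,fy=scale,interpolation=cv2.INTER_CUBIC)
    cv2.imwrite('pics/'+fn,im[:,:,::-1]); return im
def ray(cam,xy,z,P=None):
    P=P or bot.camera_params(cam); T=np.array(P["world_from_camera"])
    d=T[:3,:3]@np.array([(xy[0]-P["cx"])/P["fx"],(xy[1]-P["cy"])/P["fy"],1]); o=T[:3,3]
    return o+d*(z-o[2])/d[2]
E
python3 - <<'E'
from h import *
for c in("top","scene"):
    save(c,c+'0.png')
    print(c,np.round(bot.camera_params(c)["world_from_camera"],2).tolist())
    for n,z in(("collar",.003),("collar_grip",.029),("seat",.07),("spindle_top",.095),("cream",.003)):
        print(n,[(np.round(r["xy"]).tolist(),round(r["p"],2),np.round(ray(c,r["xy"],z),3).tolist()) for r in bot.pinpoint(n,c)])
print(bot.get_state())
E
python3 - <<'E'
import cv2,numpy as np
cv2.imwrite('pics/both0.png',cv2.resize(np.vstack([cv2.imread('pics/top0.png'),cv2.imread('pics/scene0.png')]),(400,600)))
E
```

```text
top [[0.03, -1.0, 0.08, 0.47], [-1.0, -0.03, 0.01, -0.0], [-0.01, -0.08, -1.0, 1.42], [0.0, 0.0, 0.0, 1.0]]
collar [([361.0, 244.0], 0.72, [0.506, -0.254, 0.003]), ([316.0, 246.0], 0.67, [0.495, -0.102, 0.003]), ([269.0, 169.0], 0.67, [0.755, 0.067, 0.003])]
collar_grip [([359.0, 248.0], 0.59, [0.49, -0.244, 0.029]), ([315.0, 252.0], 0.46, [0.474, -0.095, 0.029])]
seat [([202.0, 229.0], 0.72, [0.539, 0.276, 0.07]), ([334.0, 164.0], 0.36, [0.763, -0.148, 0.07])]
spindle_top [([201.0, 232.0], 0.55, [0.528, 0.275, 0.095])]
cream [([357.0, 215.0], 0.53, [0.605, -0.239, 0.003]), ([361.0, 244.0], 0.52, [0.503, -0.252, 0.003])]
scene [[0.8, 0.32, -0.51, 1.16], [0.6, -0.41, 0.68, -0.8], [0.01, -0.85, -0.52, 0.71], [0.0, 0.0, 0.0, 1.0]]
collar [([210.0, 265.0], 0.86, [0.499, -0.226, 0.003]), ([242.0, 244.0], 0.69, [0.507, -0.103, 0.003])]
collar_grip [([239.0, 235.0], 0.74, [0.494, -0.099, 0.029])]
seat [([317.0, 181.0], 0.94, [0.53, 0.265, 0.07])]
spindle_top [([318.0, 174.0], 0.83, [0.533, 0.265, 0.095])]
cream [([238.0, 281.0], 0.73, [0.605, -0.227, 0.003])]
{'t': 0.6, 'joint_positions': array([-1.54042690e+00,  3.12890979e-01,  1.49771582e+00,  1.95760202e-05,
        1.33101103e+00, -2.23415692e-01]), 'dq': array([ 0.00011854, -0.0016082 ,  0.00133958,  0.00071232,  0.00081119,
        0.00100536]), 'effort': array([-1.53891729e-04, -4.01985383e+01, -2.52358478e+01,  6.94236369e-02,
        3.19521502e-02, -1.69764814e-05]), 'position': array([ 0.13179611, -0.50818613,  0.25571883]), 'tcp_rot': array([-1.16143138e-05,  9.91960230e-01,  1.26549994e-01,  1.06769444e-05]), 'force': array([-0.69971784,  0.72646875, -0.0768158 ]), 'moment': array([ 0.01023922, -0.0258359 , -0.01996498]), 'grip_width': 0.08819819142082032}
```

View pics/top0.png

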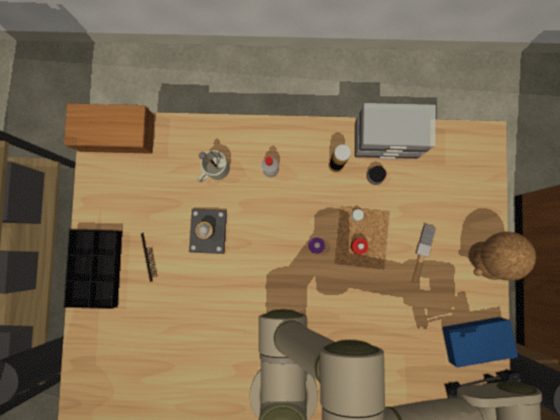

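View pics/scene0.png

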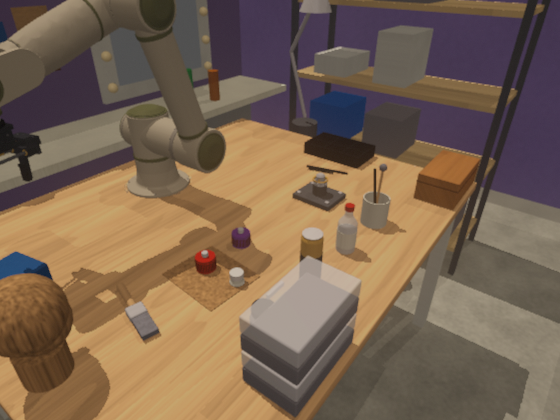

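The top view shows the red collar on the mat at (360,246) with the white jar at (357,215). In the scene view the collar is at (206,261) and the stand at (318,185).

Things that could be taken for the collar:
- purple one off the mat: top (317,246), scene (241,237)
- red gel cap: top (269,162), scene (349,208)
- stand with its knob: top (203,231)

I choose the red one on the mat, with the silver spigot, and will check it in a close crop.

```bash
python3 - <<'E'
from h import *
a=save("scene","c1.png",(170,220,110,80),5)
E
```

```text
(no output)
```

View pics/c1.png

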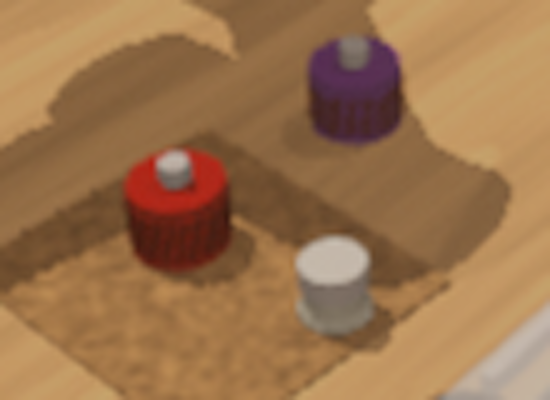

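```bash
R='{"dx":0.03,"dy":0.022}'; python3 -m creep '[{"dx":0.03,"dy":0.022,"claw":1},{"dx":0.03,"dy":0.022},{"dx":0.03,"dy":0.022},{"dx":0.03,"dy":0.022},{"dx":0.03,"dy":0.022},{"dx":0.03,"dy":0.022}]' 40
```

```text
$[0]: bad value
```

The crop shows the red ribbed collar with its silver spigot on the cork at (178,210), the jar at (335,285) and the purple look-alike off the mat at (355,90). The choice holds. The move was refused, so I'll write out every key.

```bash
python3 -m creep '[{"dx":0.03,"dy":0.022,"dz":0,"roll":0,"claw":1},{"dx":0.03,"dy":0.022,"dz":0,"roll":0,"claw":1},{"dx":0.03,"dy":0.022,"dz":0,"roll":0,"claw":1},{"dx":0.03,"dy":0.022,"dz":0,"roll":0,"claw":1},{"dx":0.03,"dy":0.022,"dz":0,"roll":0,"claw":1},{"dx":0.03,"dy":0.022,"dz":0,"roll":0,"claw":1},{"dx":0.03,"dy":0.022,"dz":0,"roll":0,"claw":1},{"dx":0.03,"dy":0.022,"dz":0,"roll":0,"claw":1}]' 40
```

```text
t: 1.32
position: [0.3731, -0.3308, 0.2559]
tcp_rot: [0.0, 0.992, 0.127, 0.0]
force: [-0.4, -0.3, 0.5]
grip_width: 0.0883
```

```bash
python3 -m creep '[{"dx":0.03,"dy":0.022,"dz":0,"roll":0,"claw":1},{"dx":0.03,"dy":0.022,"dz":0,"roll":0,"claw":1},{"dx":0.03,"dy":0.022,"dz":0,"roll":0,"claw":1},{"dx":0.03,"dy":0.022,"dz":0,"roll":0,"claw":1},{"dx":0,"dy":0,"dz":0,"roll":0,"claw":1}]'
cat > look.py <<'E'
from h import *
import sys
def look(fn,lo=None):
    im=bot.get_image("wrist"); P=bot.camera_params("wrist"); s=bot.get_state()
    cv2.imwrite('pics/'+fn,im[:,:,::-1])
    print("tcp",s["position"],s["tcp_rot"]); return im,P
def circ(mask):
    c=max(cv2.findContours(mask.astype(np.uint8),0,1)[0],key=cv2.contourArea); return c[:,0].astype(float)
E
python3 - <<'E'
from look import *
im,P=look('w1.png'); print(np.round(P["world_from_camera"],3).tolist(),P["fx"])
for n,z in(("collar",.003),("collar_grip",.029),("cream",.003)):
    print(n,[(np.round(r["xy"]).tolist(),round(r["p"],2),np.round(ray("wrist",r["xy"],z,P),4).tolist()) for r in bot.pinpoint(n,"wrist")])
for r in bot.trace("collar","wrist"): print(r["p"],r["extent"])
E
```

```text
t: 1.73
position: [0.4953, -0.2405, 0.2555]
tcp_rot: [-0.0, 0.992, 0.129, 0.001]
force: [-0.6, -0.0, 0.1]
grip_width: 0.088
tcp [ 0.49343539 -0.24223371  0.25538913] [-1.81187550e-04  9.91691343e-01  1.28639992e-01 -7.56286064e-06]
[[0.254, -0.922, -0.292, 0.569], [-0.967, -0.242, -0.078, -0.222], [0.002, 0.302, -0.953, 0.385], [0.0, 0.0, 0.0, 1.0]] 328.4861452803463
collar [([288.0, 174.0], 0.8, [0.4944, -0.2433, 0.003]), ([167.0, 141.0], 0.76, [0.4963, -0.0998, 0.003])]
collar_grip [([288.0, 177.0], 0.91, [0.4967, -0.2423, 0.029]), ([158.0, 144.0], 0.86, [0.4963, -0.0996, 0.029]), ([287.0, 171.0], 0.33, [0.5024, -0.2398, 0.029])]
cream [([305.0, 81.0], 0.66, [0.5983, -0.2348, 0.003])]
0.85 [260.7, 151.7, 55.5, 53.1]
0.79 [129.0, 117.5, 63.0, 55.9]
```

View pics/w1.png

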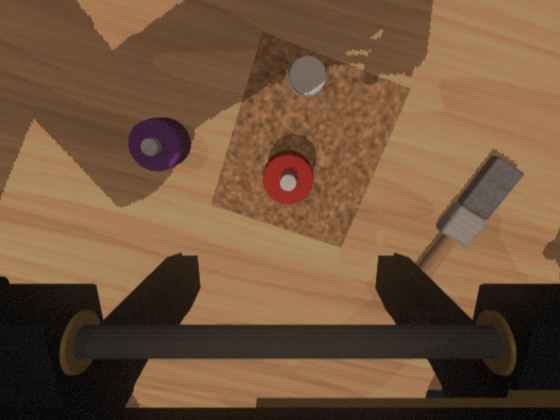

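The wrist view shows the red collar's top at about (288,179), its spigot at (288,183), the jar at (307,76) and the jaw line across the image, clear of the jar. Next I'll refine the collar's centre.

```bash
python3 - <<'E'
from look import *
im,P=look('w2.png')
h=cv2.cvtColor(im,cv2.COLOR_RGB2HSV); 
m=((h[...,0]<6)|(h[...,0]>174))&(h[...,1]>180)&(h[...,2]>110); m[:130]=0;m[230:]=0;m[:,:240]=0;m[:,340:]=0
c=circ(m); 
p=np.array([ray("wrist",q,.043,P) for q in c]); (x,y),r=cv2.minEnclosingCircle(p[:,:2].astype(np.float32)); print("top disc",x,y,r)
print("spigot",ray("wrist",(288,183),.056,P), ray("wrist",(288.5,179),.043,P))
E
```

```text
tcp [ 0.4910275  -0.24511113  0.2558346 ] [ 7.56981681e-05  9.92067947e-01  1.25702748e-01 -3.41785505e-05]
top disc 0.49865129590034485 -0.24028652906417847 0.02681528590619564
spigot [ 0.49360474 -0.24564302  0.056     ] [ 0.49506811 -0.24586304  0.043     ]
```

```bash
python3 -m creep '[{"dx":0.005,"dy":0.002,"dz":-0.035,"roll":0,"claw":1},{"dx":0,"dy":0,"dz":-0.035,"roll":0,"claw":1},{"dx":0,"dy":0,"dz":-0.035,"roll":0,"claw":1},{"dx":0,"dy":0,"dz":0,"roll":0,"claw":1},{"dx":0,"dy":0,"dz":0,"roll":0,"claw":1},{"dx":0,"dy":0,"dz":0,"roll":0,"claw":1}]'
python3 - <<'E'
from look import *
im,P=look('w3.png')
h=cv2.cvtColor(im,cv2.COLOR_RGB2HSV)
m=((h[...,0]<6)|(h[...,0]>174))&(h[...,1]>180)&(h[...,2]>110)
c=circ(m); print(c.min(0),c.max(0))
p=np.array([ray("wrist",q,.043,P) for q in c]); print("top disc",cv2.minEnclosingCircle(p[:,:2].astype(np.float32)))
for n,z in(("collar",.003),("collar_grip",.029)):
    print(n,[(np.round(r["xy"]).tolist(),round(r["p"],2),np.round(ray("wrist",r["xy"],z,P),4).tolist()) for r in bot.pinpoint(n,"wrist")])
E
```

```text
t: 2.53
position: [0.4973, -0.2432, 0.153]
tcp_rot: [0.001, 0.992, 0.126, 0.001]
force: [-0.3, 0.3, 0.6]
grip_width: 0.0882
tcp [ 0.49748841 -0.2432052   0.1532627 ] [0.00143728 0.99199591 0.12625374 0.0014284 ]
[249. 176.] [317. 241.]
top disc ((0.4989699423313141, -0.23970146477222443), 0.027200227603316307)
collar [([280.0, 198.0], 0.96, [0.4967, -0.2376, 0.003]), ([119.0, 156.0], 0.88, [0.4987, -0.0966, 0.003])]
collar_grip [([282.0, 202.0], 0.81, [0.5007, -0.239, 0.029]), ([106.0, 162.0], 0.61, [0.4986, -0.099, 0.029])]
```

View pics/w3.png

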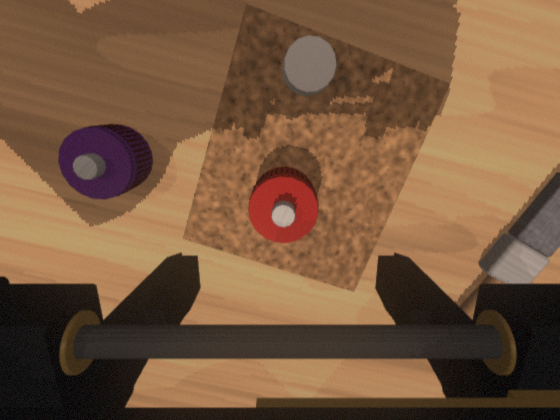

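The collar's top is at about (283,208), between the fingers, and the fitted disc radius of 27.2 mm matches the size given. The estimate is (0.499, -0.240). I'll descend and grip.

```bash
python3 -m creep '[{"dx":0.002,"dy":0.003,"dz":-0.03,"roll":0,"claw":1},{"dx":0,"dy":0,"dz":-0.035,"roll":0,"claw":1},{"dx":0,"dy":0,"dz":-0.035,"roll":0,"claw":1},{"dx":0,"dy":0,"dz":-0.023,"roll":0,"claw":1},{"dx":0,"dy":0,"dz":0,"roll":0,"claw":1},{"dx":0,"dy":0,"dz":0,"roll":0,"claw":1}]'
python3 -m creep '[{"dx":0,"dy":0,"dz":0,"roll":0,"claw":0},{"dx":0,"dy":0,"dz":0,"roll":0,"claw":0},{"dx":0,"dy":0,"dz":0,"roll":0,"claw":0},{"dx":0,"dy":0,"dz":0,"roll":0,"claw":0},{"dx":0,"dy":0,"dz":0,"roll":0,"claw":0},{"dx":0,"dy":0,"dz":0,"roll":0,"claw":0}]' 50
```

```text
t: 3.18
position: [0.4991, -0.2395, 0.0285]
tcp_rot: [0.0, 0.992, 0.127, 0.0]
force: [-0.5, 0.3, 0.5]
grip_width: 0.0884
t: 3.68
position: [0.499, -0.2394, 0.0283]
tcp_rot: [0.0, 0.992, 0.127, 0.0]
force: [-0.5, 0.8, 3.2]
grip_width: 0.053
```

```bash
python3 -m creep '[{"dx":0,"dy":0,"dz":0.02,"roll":0,"claw":0},{"dx":0,"dy":0,"dz":0.035,"roll":0,"claw":0},{"dx":0,"dy":0,"dz":0.035,"roll":0,"claw":0},{"dx":0,"dy":0,"dz":0.035,"roll":0,"claw":0},{"dx":0,"dy":0,"dz":0.035,"roll":0,"claw":0},{"dx":0,"dy":0.02,"dz":0.01,"roll":0,"claw":0},{"dx":0,"dy":0.03,"dz":0,"roll":0,"claw":0},{"dx":0,"dy":0.03,"dz":0,"roll":0,"claw":0}]'
python3 -m creep '[{"dx":0.004,"dy":0.035,"dz":0,"roll":0,"claw":0},{"dx":0.004,"dy":0.035,"dz":0,"roll":0,"claw":0},{"dx":0.004,"dy":0.035,"dz":0,"roll":0,"claw":0},{"dx":0.004,"dy":0.035,"dz":0,"roll":0,"claw":0},{"dx":0.004,"dy":0.035,"dz":0,"roll":0,"claw":0},{"dx":0,"dy":0.035,"dz":0,"roll":0,"claw":0},{"dx":0,"dy":0.035,"dz":0,"roll":0,"claw":0},{"dx":0,"dy":0,"dz":0,"roll":0,"claw":0}]'
python3 - <<'E'
from look import *
im,P=look('w4.png')
def lines(c,P):
    for n,z in(("seat",.07),("spindle_top",.095)):
        print(c,n,[(np.round(r["xy"]).tolist(),round(r["p"],2),np.round(ray(c,r["xy"],z,P),4).tolist()) for r in bot.pinpoint(n,c)])
lines("wrist",P)
for c in("top","scene"): bot.get_image(c); lines(c,None)
E
```

```text
t: 4.35
position: [0.4986, -0.1586, 0.1984]
tcp_rot: [0.0, 0.992, 0.126, 0.0]
force: [0.6, 0.5, -2.8]
grip_width: 0.0536
t: 5.02
position: [0.5179, 0.0908, 0.1975]
tcp_rot: [-0.001, 0.992, 0.129, -0.0]
force: [-0.7, 0.3, -3.7]
grip_width: 0.0532
tcp [0.51823681 0.0883732  0.19745185] [-2.27616430e-04  9.91695475e-01  1.28607519e-01 -3.72616376e-04]
wrist seat []
wrist spindle_top [([35.0, 131.0], 0.62, [0.5333, 0.2714, 0.095])]
top seat [([201.0, 232.0], 0.91, [0.5267, 0.2782, 0.07])]
top spindle_top [([202.0, 232.0], 0.56, [0.5283, 0.2715, 0.095]), ([421.0, 257.0], 0.48, [0.4678, -0.4273, 0.095])]
scene seat [([318.0, 179.0], 0.84, [0.523, 0.2779, 0.07]), ([137.0, 314.0], 0.58, [0.5568, -0.4893, 0.07])]
scene spindle_top [([318.0, 172.0], 0.64, [0.5244, 0.2755, 0.095])]
```

View pics/w4.png

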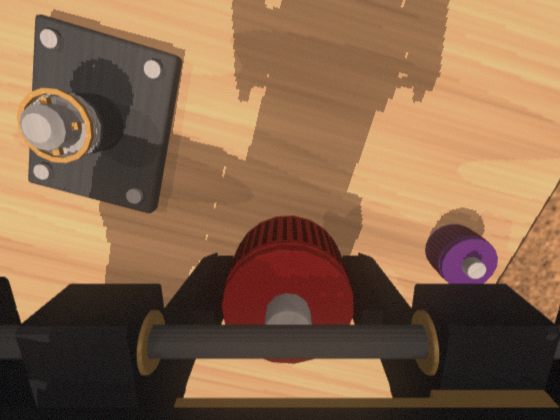

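The collar is held in the jaws, with its spigot at (288,312). The stand's spindle top is at (38,130), with the brass washer ring around (55,125) and the pins visible. I'll bring the stand under the camera and measure again.

```bash
python3 -m creep '[{"dx":-0.01,"dy":0.035,"dz":0,"roll":0,"claw":0},{"dx":-0.01,"dy":0.035,"dz":0,"roll":0,"claw":0},{"dx":-0.01,"dy":0.035,"dz":0,"roll":0,"claw":0},{"dx":-0.01,"dy":0.035,"dz":0,"roll":0,"claw":0},{"dx":-0.01,"dy":0.03,"dz":0,"roll":0,"claw":0},{"dx":0,"dy":0,"dz":0,"roll":0,"claw":0},{"dx":0,"dy":0,"dz":0,"roll":0,"claw":0},{"dx":0,"dy":0,"dz":0,"roll":0,"claw":0}]'
python3 - <<'E'
from look import *
im,P=look('w5.png')
for n,z in(("seat",.07),("spindle_top",.095),("collar",.172),("collar_grip",.198)):
    print(n,[(np.round(r["xy"],1).tolist(),round(r["p"],2),np.round(ray("wrist",r["xy"],z,P),4).tolist()) for r in bot.pinpoint(n,"wrist")])
# brass ring / washer
h=cv2.cvtColor(im,cv2.COLOR_RGB2HSV)
print(P)
cv2.imwrite('pics/w5c.png',cv2.resize(im,None,fx=1.4,fy=1.4,interpolation=cv2.INTER_CUBIC)[:,:,::-1])
E
```

```text
t: 6.13
position: [0.4691, 0.2551, 0.1976]
tcp_rot: [0.0, 0.992, 0.126, -0.0]
force: [-0.0, -0.7, -1.7]
grip_width: 0.0531
tcp [0.46924326 0.25480421 0.19767299] [ 1.29389418e-04  9.92040704e-01  1.25917527e-01 -3.44641204e-05]
seat []
spindle_top []
collar [([284.0, 263.9], 0.63, [0.4679, 0.256, 0.172])]
collar_grip [([285.5, 291.8], 0.68, [0.4675, 0.255, 0.198])]
{'fx': 328.4861452803463, 'fy': 328.4861452803463, 'cx': 287.4593574650634, 'cy': 209.88329509679411, 'world_from_camera': array([[ 0.24902599, -0.92339921, -0.29209581,  0.54465175],
       [-0.9684944 , -0.23675767, -0.07722955,  0.27424418],
       [ 0.00215778,  0.30212532, -0.95326577,  0.32723038],
       [ 0.        ,  0.        ,  0.        ,  1.        ]])}
```

View pics/w5c.png

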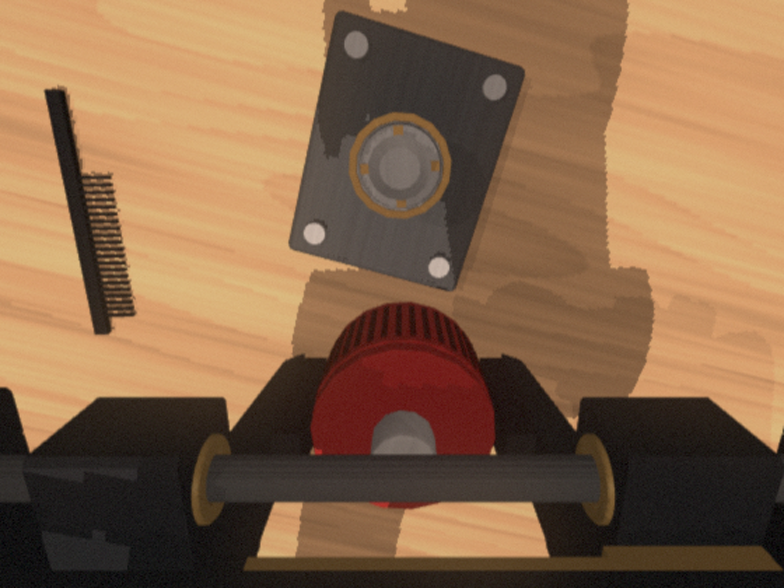

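Dividing this picture's pixels by 1.4, the washer ring is centred at about (286,118) and the spindle top at (286,119), with pins at left, right, top and bottom. I'll fit both.

```bash
python3 - <<'E'
from h import *
im=cv2.imread('pics/w5.png')[:,:,::-1]; P=bot.camera_params("wrist")
h=cv2.cvtColor(np.ascontiguousarray(im),cv2.COLOR_RGB2HSV); m=np.zeros(h.shape[:2],bool)
m[70:165,240:335]=True; m&=(h[...,1]>120)&(h[...,0]>8)&(h[...,0]<25)&(h[...,2]>60)
yy,xx=np.nonzero(m); d=np.hypot(xx-286,yy-118); k=(d>28)&(d<42); 
pts=np.stack([xx[k],yy[k]],1); hull=cv2.convexHull(pts.astype(np.int32))
print(k.sum(),cv2.fitEllipse(hull))
w=np.array([ray("wrist",q[0],.077,P) for q in hull.astype(float)]); print(cv2.minEnclosingCircle(w[:,:2].astype(np.float32)))
print(ray("wrist",(286,119.3),.095,P), ray("wrist",cv2.fitEllipse(hull)[0],.077,P))
# held collar: project TCP axis centre for check
m=((h[...,0]<6)|(h[...,0]>174))&(h[...,1]>180)&(h[...,2]>60); yy,xx=np.nonzero(m&(np.arange(420)[:,None]>240)); print("collar cols",xx.min(),xx.max())
T=np.linalg.inv(P["world_from_camera"]);s=bot.get_state()
for z in(.2125,.2255):
    q=T@np.r_[s["position"][:2],z,1]; print("pred axis px",q[0]/q[2]*P["fx"]+P["cx"],q[1]/q[2]*P["fy"]+P["cy"])
print(s["position"])
E
```

```text
1160 ((285.2264709472656, 117.4963150024414), (72.91519927978516, 75.38233184814453), 177.08062744140625)
((0.5354926586151123, 0.273151695728302), 0.027044586837291718)
[0.53595439 0.27270785 0.095     ] [0.53638061 0.27344506 0.077     ]
collar cols 222 353
pred axis px 286.99282237707297 307.61867936498555
pred axis px 287.0139432235578 328.367837368537
[0.46919272 0.25496038 0.19770804]
```

```bash
python3 -m creep '[{"dx":0.03,"dy":0.008,"dz":0,"roll":0,"claw":0},{"dx":0.03,"dy":0.008,"dz":0,"roll":0,"claw":0},{"dx":0.007,"dy":0.002,"dz":-0.02,"roll":0,"claw":0},{"dx":0,"dy":0,"dz":-0.03,"roll":0,"claw":0},{"dx":0,"dy":0,"dz":-0.018,"roll":0,"claw":0},{"dx":0,"dy":0,"dz":0,"roll":0,"claw":0},{"dx":0,"dy":0,"dz":0,"roll":0,"claw":0},{"dx":0,"dy":0,"dz":0,"roll":0,"claw":0}]'
python3 - <<'E'
from h import *
print(bot.get_state()["force"],bot.get_state()["joint_positions"][5])
a=save("wrist","w6.png"); b=save("scene","s6.png",(270,110,100,75),5.6)
cv2.imwrite('pics/j6.png',np.hstack([cv2.resize(a,(400,300)),cv2.resize(b,(400,300))])[:,:,::-1])
E
```

```text
t: 7.05
position: [0.5366, 0.2738, 0.1313]
tcp_rot: [-0.0, 0.992, 0.126, 0.001]
force: [-0.4, 0.3, -1.0]
grip_width: 0.0534
[-0.4389874   0.34942378 -0.97024088] 1.5948672459393172
```

View pics/j6.png

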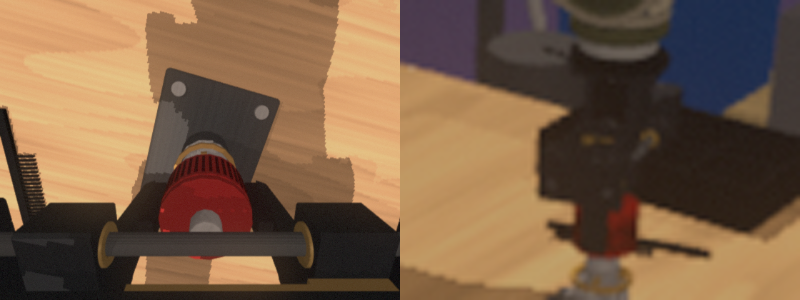

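The collar hangs right above the spindle, red skirt over the steel tip and washer. I'll lower it onto the pins.

```bash
python3 -m creep '[{"dx":0,"dy":0,"dz":-0.007,"roll":0,"claw":0},{"dx":0,"dy":0,"dz":-0.005,"roll":0,"claw":0},{"dx":0,"dy":0,"dz":-0.005,"roll":0,"claw":0},{"dx":0,"dy":0,"dz":0,"roll":0,"claw":0},{"dx":0,"dy":0,"dz":0,"roll":0,"claw":0}]'
python3 -m creep '[{"dx":0,"dy":0,"dz":-0.003,"roll":0,"claw":0},{"dx":0,"dy":0,"dz":-0.002,"roll":0,"claw":0},{"dx":0,"dy":0,"dz":0,"roll":0,"claw":0},{"dx":0,"dy":0,"dz":0,"roll":0,"claw":0}]'
```

```text
t: 7.57
position: [0.5356, 0.2738, 0.1123]
tcp_rot: [0.0, 0.992, 0.127, -0.0]
force: [-0.9, 0.1, -2.2]
grip_width: 0.0533
t: 7.9
position: [0.5358, 0.2738, 0.1077]
tcp_rot: [-0.0, 0.992, 0.127, -0.0]
force: [-0.2, -0.2, -2.9]
grip_width: 0.053
```

```bash
python3 -m creep '[{"dx":0,"dy":0,"dz":-0.001,"roll":0,"claw":0},{"dx":0,"dy":0,"dz":0,"roll":0,"claw":0},{"dx":0,"dy":0,"dz":0,"roll":0,"claw":0}]'
python3 -m creep '[{"dx":0,"dy":0,"dz":-0.001,"roll":0,"claw":0},{"dx":0,"dy":0,"dz":0,"roll":0,"claw":0},{"dx":0,"dy":0,"dz":0,"roll":0,"claw":0}]'
```

```text
t: 8.15
position: [0.536, 0.2739, 0.1072]
tcp_rot: [-0.0, 0.992, 0.127, 0.0]
force: [-1.4, -0.4, 3.6]
grip_width: 0.0533
t: 8.4
position: [0.536, 0.2739, 0.1071]
tcp_rot: [-0.0, 0.992, 0.127, 0.001]
force: [-4.5, -1.3, 10.9]
grip_width: 0.0531
```

Contact with the pins at TCP z 0.107, as expected. I'll turn under light push.

```bash
python3 -m creep '[{"dx":0,"dy":0,"dz":0,"roll":0.05,"claw":0},{"dx":0,"dy":0,"dz":0,"roll":0.05,"claw":0},{"dx":0,"dy":0,"dz":0,"roll":0.05,"claw":0},{"dx":0,"dy":0,"dz":0,"roll":0.05,"claw":0},{"dx":0,"dy":0,"dz":0,"roll":0,"claw":0}]'; python3 -c "
from rig import bot;s=bot.get_state();print(s['moment'],s['joint_positions'][5])"
```

```text
t: 8.82
position: [0.5367, 0.2741, 0.1071]
tcp_rot: [-0.0, 0.974, 0.226, 0.002]
force: [0.2, 0.6, 7.4]
grip_width: 0.053
[0.02326152 0.06622451 0.02006137] 1.3923255282312
```

```bash
cat > m.sh <<'E'
python3 -c "
from rig import bot;s=bot.get_state();print(s['moment'],s['joint_positions'][5])"
E
python3 -m creep '[{"dx":0,"dy":0,"dz":0,"roll":0.05,"claw":0},{"dx":0,"dy":0,"dz":0,"roll":0.05,"claw":0},{"dx":0,"dy":0,"dz":0,"roll":0.05,"claw":0},{"dx":0,"dy":0,"dz":0,"roll":0.05,"claw":0},{"dx":0,"dy":0,"dz":0,"roll":0,"claw":0}]'; sh m.sh
```

```text
t: 9.23
position: [0.536, 0.2739, 0.1058]
tcp_rot: [-0.0, 0.947, 0.322, 0.0]
force: [-0.4, 0.1, -2.3]
grip_width: 0.0532
[ 0.07199123 -0.03550769  0.03032777] 1.1931453517561474
```

It dropped 1.3 mm and the push vanished, so the keyways are probably over the pins. I'll press down in small steps.

```bash
python3 -m creep '[{"dx":0,"dy":0,"dz":-0.001,"roll":0,"claw":0},{"dx":0,"dy":0,"dz":-0.001,"roll":0,"claw":0},{"dx":0,"dy":0,"dz":-0.001,"roll":0,"claw":0},{"dx":0,"dy":0,"dz":0,"roll":0,"claw":0},{"dx":0,"dy":0,"dz":0,"roll":0,"claw":0}]'; sh m.sh
```

```text
t: 9.65
position: [0.5358, 0.2739, 0.1024]
tcp_rot: [-0.0, 0.947, 0.321, -0.0]
force: [0.7, 2.8, -3.4]
grip_width: 0.0531
[ 0.33692154 -0.23912861  0.03049998] 1.1953519471696186
```

Now at the washer (TCP 0.102). I'll continue to home, TCP about 0.095.

```bash
python3 -m creep '[{"dx":0,"dy":0,"dz":-0.002,"roll":0,"claw":0},{"dx":0,"dy":0,"dz":-0.002,"roll":0,"claw":0},{"dx":0,"dy":0,"dz":-0.001,"roll":0,"claw":0},{"dx":0,"dy":0,"dz":0,"roll":0,"claw":0},{"dx":0,"dy":0,"dz":0,"roll":0,"claw":0}]' 60; sh m.sh
python3 -m creep '[{"dx":0,"dy":0,"dz":-0.002,"roll":0,"claw":0},{"dx":0,"dy":0,"dz":0,"roll":0,"claw":0},{"dx":0,"dy":0,"dz":0,"roll":0,"claw":0}]' ; sh m.sh
```

```text
t: 10.07
position: [0.5358, 0.2739, 0.0981]
tcp_rot: [-0.0, 0.947, 0.321, 0.0]
force: [-2.8, 2.2, 3.5]
grip_width: 0.0529
[0.31845527 0.25291898 0.04380206] 1.1950506449834664
t: 10.32
position: [0.5358, 0.274, 0.0961]
tcp_rot: [-0.0, 0.947, 0.321, 0.0]
force: [-1.5, 2.2, 5.2]
grip_width: 0.0531
[0.30178408 0.23051104 0.05369878] 1.1950131012723337
```

```bash
python3 -m creep '[{"dx":0,"dy":0,"dz":-0.001,"roll":0,"claw":0},{"dx":0,"dy":0,"dz":0,"roll":0,"claw":0},{"dx":0,"dy":0,"dz":0,"roll":0,"claw":0}]'
python3 -m creep '[{"dx":0,"dy":0,"dz":-0.001,"roll":0,"claw":0},{"dx":0,"dy":0,"dz":0,"roll":0,"claw":0},{"dx":0,"dy":0,"dz":0,"roll":0,"claw":0}]'
python3 -m creep '[{"dx":0,"dy":0,"dz":-0.001,"roll":0,"claw":0},{"dx":0,"dy":0,"dz":0,"roll":0,"claw":0},{"dx":0,"dy":0,"dz":0,"roll":0,"claw":0}]' ; sh m.sh
```

```text
t: 10.57
position: [0.5359, 0.2739, 0.0953]
tcp_rot: [-0.0, 0.947, 0.321, 0.0]
force: [-1.6, 1.7, 7.3]
grip_width: 0.0528
t: 10.82
position: [0.5359, 0.274, 0.0953]
tcp_rot: [0.0, 0.947, 0.321, 0.0]
force: [-6.7, 0.3, 15.5]
grip_width: 0.053
t: 11.07
position: [0.5359, 0.274, 0.0952]
tcp_rot: [0.0, 0.947, 0.321, 0.001]
force: [-10.2, -0.9, 21.4]
grip_width: 0.0534
[-0.2161733   1.51709581  0.01799357] 1.1950857793112044
```

There is a hard stop 11.9 mm below the pin-rest height, against 12 mm expected. One last look.

```bash
python3 -m creep '[{"dx":0,"dy":0,"dz":0,"roll":0,"claw":0},{"dx":0,"dy":0,"dz":0,"roll":0,"claw":0},{"dx":0,"dy":0,"dz":0,"roll":0,"claw":0}]'; python3 - <<'E'
from h import *
a=save("wrist","w7.png"); b=save("scene","s7.png",(270,110,100,75),5.6)
cv2.imwrite('pics/j7.png',np.hstack([cv2.resize(a,(400,300)),cv2.resize(b,(400,300))])[:,:,::-1])
E
```

```text
t: 11.32
position: [0.5359, 0.274, 0.0952]
tcp_rot: [0.0, 0.947, 0.321, 0.001]
force: [-9.9, -1.5, 22.5]
grip_width: 0.053
```

View pics/j7.png

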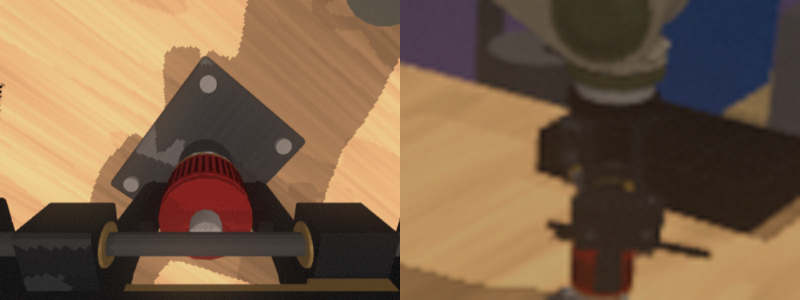

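The collar sits on the column with no brass ring showing in the wrist view (left half, around (205,150)), is upright and still gripped. I'll hand it in.

```bash
python3 -c "
from rig import bot;print(bot.job_done())"
```

```text
the job is handed in; nothing more can be done
None
```

The red collar is on the spindle, pressed fully home and still held in the gripper. I handed the job in at about 11.4 s of the 51 s allowed; it reports no verdict.

- **Steps:** I gripped the collar on the mat, lowered it onto the pins and turned it about 0.4 rad. It then dropped over the pins, and I pressed it down against the washer spring to a hard stop.
- **Height:** it stopped 11.9 mm below where it rested on the pins, against 12 mm expected. The measured centre (0.536, 0.274) is within about 1 mm of where I measured the spindle.
- **Force and grip:** the stand pushes back with about 22 N. The grip is set to 60 N, and the 53 mm finger opening fits the 54 mm collar.
- **Pictures:** the last one shows the collar upright and held, with no brass washer showing.
- **Limits of the checks:** I could not read the washer travel or the finger contact force directly, so both are inferred. About 10 N of sideways force remains along x while pressing. I did not check the other bench items again at the end; no force reading suggested the arm had hit any of them.

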